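# Take the cone head off the stone polisher's turret

## Robot

A 7-joint arm with a two-finger parallel gripper is mounted at the origin on the work surface. World frame = base frame: x ahead of the robot, y to its left, z up, the work surface at z = 0. Lengths are in m, angles in rad, forces in N, time in s.
With the tool pointing down it reaches from about 0.425 to 0.95 m from the base axis. Payload 4.7 kg.
Tool frame: the origin (TCP) lies at the very end of the fingers, on their centre line; the grasp point (between the pads) lies 19 mm behind it; z points along the fingers, y is the direction in which the jaws open and shut (so a half turn about z gives the same grasp; the last joint's range is limited). The gripper opens to 85 mm and grips with 20 to 120 N. Pads are 22 mm wide; open, the fingers measure 114 mm over their backs; the gripper's body (76 mm by 85 mm) begins 54 mm behind the grasp point. The pads swing forward as they close: fully open they stand 13 mm farther back than shut.
Start: joints at [1.317, 0.469, -0.049, 1.532, 0.024, 1.141, -0.082], TCP at [0.151, -0.658, 0.231] pointing down, gripper open.
Joint ranges: [-2.59, 2.59], [-0.33, 1.99], [-1.39, 1.29], [0.1, 2.45], [-1.04, 4.18], [0.21, 1.99], [-2.66, 2.66]. Speed limits (rad/s): [2.57, 2.57, 3.14, 3.14, 3.14, 3.14, 3.14].

## Interface

Orientations are given as [roll, pitch, yaw] about the fixed x, y, z axes, in that order (R = Rz(yaw) Ry(pitch) Rx(roll)).
In Python, from rig import * gives the robot as it stands.
- The arm moves only by the tool servo_tool, never from a script. Its argument "commands" is a list that holds one entry, the list of rows, each a list of 4 numbers: the shift along the tool's x, y, z in cm, then the turn about the tool's z in rad. In form: [[[x, y, z, roll], ...]]. A call has 1 to 8 rows; each row is the pose to reach, as a shift and turn from the pose commanded when the call began, along the tool's axes at that moment; what a row does not reach only later rows make up. A row lasts 1/8 s, in which the tool goes at most 62.5 mm and 10.7 degrees, less where a joint would pass 70% of its speed; a pose out of reach is approached as far as the arm can. A call with a gripper value outside its range is refused whole. "gripper" is the gripper command: -1 is shut, 1 is fully open, values between are in proportion, set as the call begins (left out, the last holds). The fingers move at their own pace and stop on an object; "squeeze" is the grip in N (left out, the last holds). Time passes only in rows, so rows that repeat a pose let the fingers close. It gives the time, the measured TCP pose, the force and the opening at its end, in the units of the state.
- state(): the state, without advancing time (a new reading comes with each control period).
- read_camera(name): name is "side" or "top"; returns a dict with "img" (384x512x3 uint8, red, green, blue), "depth" (384x512 float32, m along the optical axis (not along the pixel's ray), 0 where there is no reading), "fx", "fy", "cx", "cy" (pixels), "extrinsics" (4x4, takes a point from world to camera coordinates). Camera axes: x right, y down, z forward; pixel columns grow to the right and rows downward; lengths in m; the calibration is good to about 2 mm. A picture is of the moment at which its call begins.
- sign_off(): hands the job in, once; it reports no verdict.
Trained networks look in the newest picture that a camera, given by its name, has taken for a name from the list of things; names that differ only in an ending like _2 or _b are one class to them, and where a whole thing is asked for, a point or a joint stands for the part that bears it (a point fixed in the world has none). Each returns a list of dicts, best first, with "score" (0 to 1); they miss things now and then, are a little off and sometimes report something else, mostly with a low value. They report only what shows in the picture. A call takes as long as a camera call. They do not tell look-alikes from the thing itself.
- boxes_of(thing, camera): "position" ([x, y, z] in m, in world coordinates, good to about 4 mm: the middle of the surface that is visible of it).
The state is a dict: "time": time; "q": joint angles; "qvel": joint speeds; "tau": joint torques, N m; "tool_pos": TCP position; "orientation": TCP orientation; "wrist_force": force on the tool from outside, world axes, zero at the start; "ft_torque": the same for the moment, N m; "gripper_width": finger opening in m.
Only numpy, scipy, OpenCV 4.12 (cv2) and the standard library are available. Lean on these libraries where they do the work, as an engineer would, in place of code of your own. Each camera call takes 0.05 s, during which the arm holds its last target.

## Task

Turn the polishing machine's turret until the cone-shaped head clicks in at the white pointer on the robot's side. Then unscrew that head there (a part turn counter-clockwise until it stops, then straight up) and stand it gently, upright, on the floor of the empty wooden tray. Leave the other three heads screwed on and the other things on the bench where they are.

Things in the scene. Friction and masses are not known exactly. Their poses are not given: they have to be found in the camera images.
- cone_head: The head to remove: a pointed brown cork cone (44 mm wide at its foot, 30 mm high) on a hexagonal steel collar 40 mm high, 52 mm across flats, 60 mm across corners. The three pairs of flats face along the head's own x axis and at 60 and 120 degrees to it. 70 mm tall, about 0.22 kg. Origin: centre of the collar's flat underside; z up.
- collar (a point): On cone_head's axis, 20 mm above its underside. The mount: the hollow collar sits over a T-shaped stud; at the start every head is fully home, hooked under the T, and lifts only 2 mm. Turned 75 degrees (3 of play) counter-clockwise seen from above, by under 0.1 N m, it meets a stop and lifts straight off, without rising by itself; clear of the stud when 27 mm up.
- dome_head: Polishing head with a low round dome of brown cork (44 mm wide, 21 mm high) on top; stays in place. Same hexagonal steel collar and same quarter-turn mount as cone_head.
- drum_head: Polishing head with a flat-topped drum of brown cork (42 mm wide, 26 mm high) on top; stays in place. Same hexagonal steel collar and same quarter-turn mount as cone_head.
- rod_head: Polishing head with a thin upright cork rod (18 mm wide, 28 mm high) on top; stays in place. Same hexagonal steel collar and same quarter-turn mount as cone_head.
- turret (a joint): Angle by which the round aluminium turret (252 mm wide) has turned from its start about its vertical axis, rad, growing counter-clockwise seen from above; turns both ways without a stop. Four mounting places 90 degrees apart on a 90 mm radius carry one head each. At the start the pointer aims between two places.
- hub (a point): On the turret's axis at the height of its flat top, 80 mm above the bench, where the heads sit (a low hub 44 mm wide, 12 mm high is here). A spring index draws the turret to each place from within about 3 degrees (to about 1) and holds it with about 0.6 N m (6 N at a post to push in or out of it); elsewhere a friction of 0.06 N m keeps it where it is left.
- pointer (a point): The front index position, fixed: the point on the turret's flat top, 90 mm from the axis, at which the machine's white pointer aims, on the near (robot's) side. A head whose underside centre is here is at the front. The pointer is a white cone on a grey block, top 89 mm above the bench, 128 to 165 mm from the axis. A splash guard 100 mm high stands round the far side, 148 mm from the axis.
- post0 (a point): Centre of the top of one of the turret's four upright round steel turning posts (16 mm wide, standing 50 mm above the turret's flat top, 110 mm from the axis, midway between two heads); turns with the turret. Push or pinch it to turn the turret.
- post1 (a point): Centre of the top of one of the turret's four upright round steel turning posts (16 mm wide, standing 50 mm above the turret's flat top, 110 mm from the axis, midway between two heads); turns with the turret. Push or pinch it to turn the turret.
- post2 (a point): Centre of the top of one of the turret's four upright round steel turning posts (16 mm wide, standing 50 mm above the turret's flat top, 110 mm from the axis, midway between two heads); turns with the turret. Push or pinch it to turn the turret.
- post3 (a point): Centre of the top of one of the turret's four upright round steel turning posts (16 mm wide, standing 50 mm above the turret's flat top, 110 mm from the axis, midway between two heads); turns with the turret. Push or pinch it to turn the turret.
- tray: Empty square wooden tray with a cork floor, fixed to the bench: 160 x 160 mm outside, walls 8 mm thick and 30 mm high, inner floor 8 mm above the bench (144 x 144 mm). Origin: centre of its underside.
- loupe: Magnifying glass lying flat, 68 mm disc 14 mm thick with a 90 mm wooden handle along its -x; bystander. Origin: under the disc's centre.
- cup: White ceramic cup, 72 mm wide, 85 mm high; bystander. Origin: centre of its underside.
- stone_slab: Polished stone block 90 x 60 x 30 mm; bystander. Origin: centre of its underside.
- brush: Hand brush lying along its x; bystander.
There are look-alikes about, which are no part of the job. Leave any red look-alike of the dome_head alone. What is shaped like the cone_head but purple is not meant.

How it is judged:
By the outcome, as a careful person would: the job done as asked, in the order asked, and still so for the second after the job is handed in, with the robot touching nothing.
It also fails if it takes over 72 s, if anything falls off the work surface, if the arm or the gripper's body presses on something with over 40 N, if the wrist force passes 120 N, or if a joint passes its speed limit or range.

## Working session

There is one attempt and no reset: what is moved stays moved. The work goes in short steps, Python scripts to look and compute and a tool call to move; the robot and the scene stay as the last step left them, time stands still between calls to the robot, and variables do not carry over. Pictures are saved under pics/ and viewed, and the job is handed in when it is done.

Besides the shell and the picture viewer there is one more tool, called after "Call:" as name([rows], argument=value, ...), one row to a line, values as JSON. servo_tool: Moves the arm, as the interface text tells. Its arguments: {"type":"object","properties":{"commands":{"type":"array"},"gripper":{"type":"number"},"squeeze":{"type":"number"}},"required":["commands"]}

```bash
ls; mkdir -p pics
cat > h.py <<'E'
from rig import *
import numpy as np, cv2
def snap(n,f):
    c=read_camera(n); np.savez('/tmp/%s.npz'%n,**c)
    cv2.imwrite(f,cv2.resize(c['img'][:,:,::-1],(768,576),interpolation=cv2.INTER_CUBIC)); return c
def load(n): return dict(np.load('/tmp/%s.npz'%n))
def pt(c,u,v,d=None):
    d=c['depth'][int(round(v)),int(round(u))] if d is None else d
    p=np.array([(u-c['cx'])/c['fx']*d,(v-c['cy'])/c['fy']*d,d,1]); return (np.linalg.inv(c['extrinsics'])@p)[:3]
def ptz(c,u,v,z):
    Ti=np.linalg.inv(c['extrinsics']); o=Ti[:3,3]; r=Ti[:3,:3]@np.array([(u-c['cx'])/c['fx'],(v-c['cy'])/c['fy'],1]); return o+r*(z-o[2])/r[2]
def cloud(c):
    h,w=c['depth'].shape; v,u=np.mgrid[:h,:w]; d=c['depth']
    P=np.stack([(u-c['cx'])/c['fx']*d,(v-c['cy'])/c['fy']*d,d,np.ones_like(d)],-1)@np.linalg.inv(c['extrinsics']).T
    P=P[...,:3]; P[d==0]=np.nan; return P
E
python3 - <<'E'
from h import *
np.set_printoptions(precision=4,suppress=True)
for n in('top','side'):
    c=snap(n,'pics/%s0.png'%n); print(c['fx'],c['cx'],c['cy'],np.linalg.inv(c['extrinsics']))
for n in ('cone_head','dome_head','drum_head','rod_head','post0','turret','tray','hub'):
    for k in('top','side'):
        for b in boxes_of(n,k): print(n,k,round(b['score'],2),np.round(b['position'],3))
print(state())
E
```

```text
pics
419.89161763714856 257.12164445421485 189.04906636844726 [[ 0.0417 -0.9719  0.2315  0.2897]
 [-0.9991 -0.0403  0.0109  0.042 ]
 [-0.0012 -0.2318 -0.9728  1.2033]
 [ 0.      0.      0.      1.    ]]
371.849109569069 252.0243962640167 188.3579640072277 [[-0.9951 -0.0573  0.0808  0.4746]
 [-0.099   0.5877 -0.803   0.8612]
 [-0.0015 -0.8071 -0.5904  0.6834]
 [ 0.      0.      0.      1.    ]]
cone_head top 0.91 [0.366 0.174 0.047]
cone_head top 0.7 [0.664 0.207 0.119]
cone_head top 0.26 [0.604 0.149 0.077]
cone_head side 0.67 [0.664 0.227 0.121]
cone_head side 0.66 [0.374 0.197 0.04 ]
dome_head top 0.91 [ 0.532 -0.091  0.048]
dome_head top 0.88 [0.536 0.083 0.13 ]
dome_head side 0.94 [0.54  0.108 0.117]
dome_head side 0.71 [0.612 0.175 0.079]
dome_head side 0.6 [ 0.535 -0.078  0.039]
drum_head top 0.69 [0.539 0.212 0.138]
drum_head side 0.86 [0.544 0.235 0.115]
drum_head side 0.69 [0.61  0.173 0.079]
rod_head top 0.64 [0.359 0.291 0.018]
rod_head top 0.62 [0.661 0.081 0.117]
rod_head side 0.64 [0.667 0.094 0.115]
rod_head side 0.42 [0.609 0.171 0.082]
rod_head side 0.19 [0.649 0.45 
[... 256 characters left out ...]
76]
tray side 0.9 [ 0.472 -0.347  0.01 ]
tray side 0.63 [0.606 0.17  0.077]
tray side 0.48 [0.667 0.229 0.118]
hub top 0.6 [0.606 0.148 0.078]
hub top 0.34 [0.665 0.207 0.119]
hub side 0.89 [0.607 0.17  0.081]
{'time': 0.9, 'q': array([ 1.3171,  0.4686, -0.0486,  1.5325,  0.0241,  1.141 , -0.0823]), 'qvel': array([0.0002, 0.0014, 0.    , 0.0013, 0.    , 0.0014, 0.0002]), 'tau': array([  0.0013, -51.0149,  -0.0461, -23.8017,   0.0109,   0.0009,
        -0.    ]), 'tool_pos': array([ 0.1505, -0.658 ,  0.2314]), 'orientation': array([ 3.1415, -0.    ,  0.2247]), 'wrist_force': array([1.5044, 0.1064, 0.6007]), 'ft_torque': array([ 0.0212, -0.0153,  0.0408]), 'gripper_width': 0.08559837476664751}
```

View pics/top0.png

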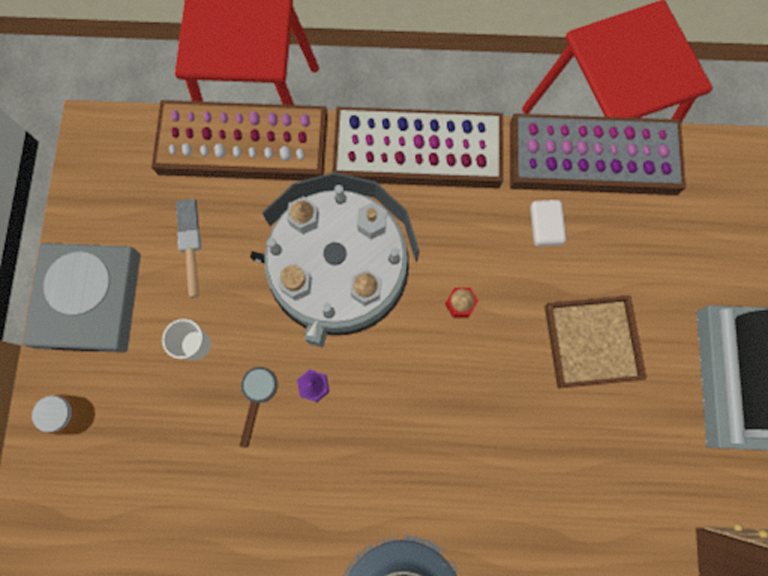

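View pics/side0.png

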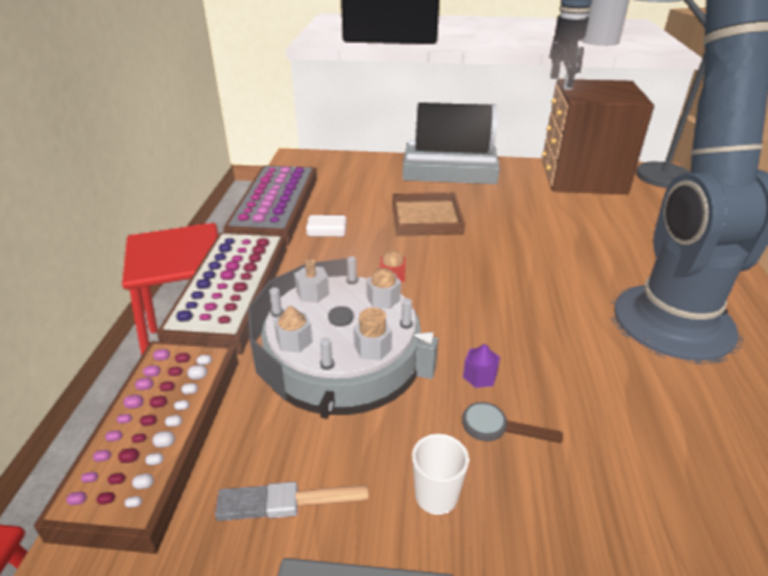

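The cone-shaped things in the top picture are the purple one at (313,386), which is the look-alike, and the brown one on the turret at (302,212). The red-collared dome at (461,302) is another look-alike. I'll confirm the brown cone in an enlarged crop and measure the turret.

Run:
```python
from h import *
np.set_printoptions(precision=4,suppress=True)
c=load('top'); s=load('side')
a=cv2.resize(c['img'][110:240,160:290],(580,580),interpolation=cv2.INTER_CUBIC)
cv2.imwrite('pics/crop0.png',a[:,:,::-1])
b=cv2.resize(s['img'][160:290,160:310],(760,580),interpolation=cv2.INTER_CUBIC); cv2.imwrite('pics/crop1.png',b[:,:,::-1])
for n,c in(('top',c),('side',s)):
    P=cloud(c)
    m=(abs(P[...,2]-.08)<.004)&(np.hypot(P[...,0]-.605,P[...,1]-.155)<.14)
    # turret disc: min enclosing circle
    q=P[m][:,:2].astype(np.float32); print(n,m.sum(),cv2.minEnclosingCircle(q),P[m][:,2].mean())
    m=(P[...,2]>.122)&(np.hypot(P[...,0]-.605,P[...,1]-.155)<.13)
    k,l,st,ce=cv2.connectedComponentsWithStats(m.astype(np.uint8))
    for i in range(1,k):
        Q=P[l==i]; 
        if len(Q)>3: t=Q[Q[:,2]>Q[:,2].max()-.006]; print(len(Q),Q.mean(0),Q[:,2].max(),t.mean(0),ce[i])
    # tray
    m=(abs(P[...,2]-.030)<.006)&(abs(P[...,0]-.475)<.11)&(abs(P[...,1]+.35)<.11)
    print('tray',cv2.minAreaRect(P[m][:,:2].astype(np.float32)))
```

```text
top 3995 ((0.5996987819671631, 0.15441982448101044), 0.13470251858234406) 0.07983201797203425
27 [0.717  0.1462 0.1285] 0.13226257349152193 [0.7176 0.1465 0.1291] [225.963  126.6296]
192 [0.6707 0.2098 0.1332] 0.151250264069843 [0.6734 0.2116 0.1482] [201.2604 141.1719]
50 [0.6672 0.0848 0.1431] 0.1527645102173929 [0.669  0.0851 0.1488] [247.48 142.94]
30 [0.6117 0.26   0.1293] 0.1356315106759105 [0.6117 0.2602 0.1316] [181.1 161.8]
28 [0.6034 0.0408 0.1287] 0.13357825115737954 [0.6042 0.0408 0.1298] [262.9643 168.1071]
243 [0.5452 0.2147 0.1429] 0.15025698565226864 [0.5469 0.2166 0.1465] [195.3786 185.4321]
215 [0.5401 0.0893 0.134 ] 0.14426554167215122 [0.5418 0.089  0.1405] [243.5535 190.0512]
31 [0.498  0.1547 0.129 ] 0.1331231505961301 [0.4978 0.1547 0.1301] [217.7742 205.1935]
tray ((0.4762675166130066, -0.34436145424842834), (0.16029325127601624, 0.16214746236801147), 7.853606700897217)
side 2777 ((0.5997679233551025, 0.15141206979751587), 0.1348060518503189) 0.08057229289800777
31 [0.6041 0.0431 0.1281] 0.13220252594927195 [0.6045 0.0415 0.1298] [234.4516 173.4194]
79 [0.6688 0.0885 0.1385] 0.15125567194175227 [0.6692 0.0851 0.1481] [207.038  178.4937]
5 [0.6566 0.07   0.1224] 0.1227266215895314 [0.6566 0.07   0.1224] [213.4 179.8]
173 [0.5421 0.0981 0.133 ] 0.14289760135370322 [0.5433 0.0921 0.1395] [255.6647 185.1908]
37 [0.7178 0.1482 0.1284] 0.13170375701276138 [0.7181 0.1474 0.1296] [183.0811 194.4595]
37 [0.4985 0.1566 0.1283] 0.13239592332095051 [0.4987 0.1551 0.1302] [271.4595 201.9189]
217 [0.6718 0.2198 0.1333] 0.15149968508286848 [0.6744 0.2136 0.1482] [194.682  212.6267]
311 [0.5468 0.2232 0.1409] 0.14889496347765252 [0.5474 0.2176 0.1464] [248.5241 214.4727]
45 [0.6125 0.2622 0.1288] 0.13249243055500548 [0.6128 0.2612 0.1302] [217.0667 228.1778]
tray ((0.47605592012405396, -0.34515103697776794), (0.16007286310195923, 0.1666746884584427), 8.110465049743652)
```

View pics/crop0.png

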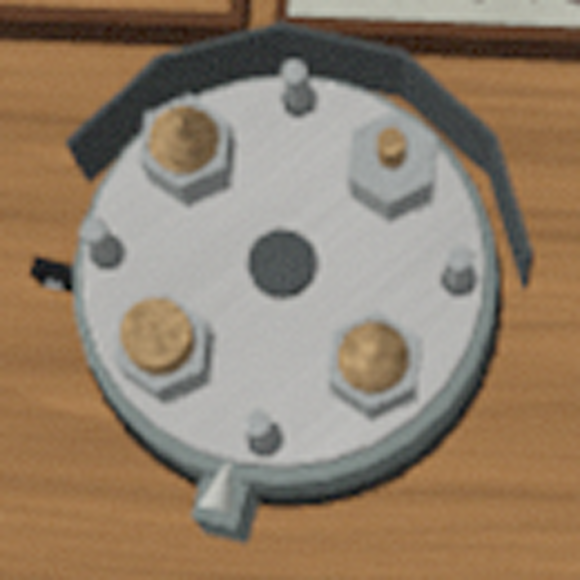

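View pics/crop1.png

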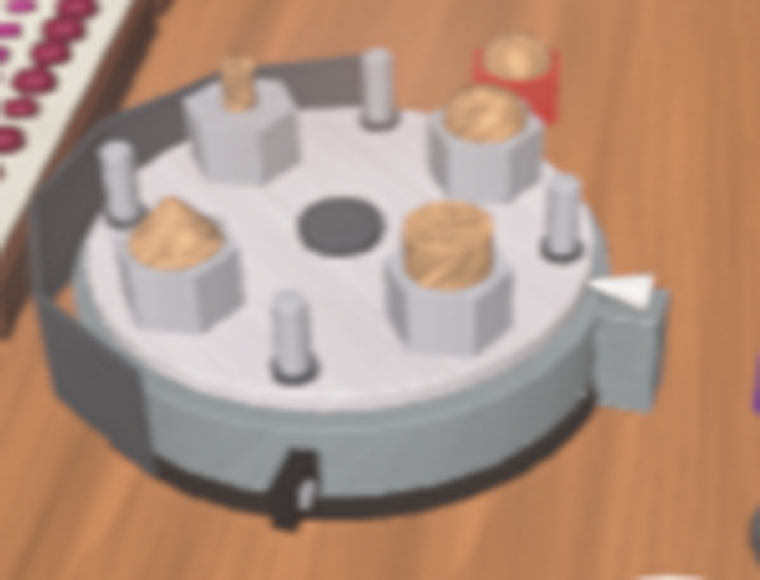

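Run:
```python
from h import *
np.set_printoptions(precision=4,suppress=True)
h=np.array([.608,.1508])
for n in('top','side'):
    c=load(n);P=cloud(c); d=P[...,:2]-h; r=np.hypot(d[...,0],d[...,1]); a=np.degrees(np.arctan2(d[...,1],d[...,0]))%360
    m=(r>.127)&(r<.17)&(P[...,2]>.06)&(P[...,2]<.1)&(a>140)&(a<210)
    A=a[m];R=r[m];Z=P[m][:,2];I=c['img'][m].astype(int).min(1)
    print(n,m.sum(),np.median(A)); w=Z>.083
    for lo in(.127,.134,.141,.148,.155,.162):
        k=w&(R>=lo)&(R<lo+.007); print(lo,k.sum(),A[k].min() if k.any() else 0,A[k].max() if k.any() else 0,A[k].mean() if k.any() else 0)
    v,u=np.where(m); 
    rgb=c['img'][m].astype(int); ww=rgb.min(1)>170
    print('white',ww.sum(),A[ww].mean(),R[ww].min(),R[ww].max(),Z[ww].mean())
```

```text
top 258 169.745428427738
0.127 0 0 0 0
0.134 4 167.34152821670278 168.74710086688836 167.95899319582634
0.141 7 166.50076304566971 170.30378780077476 168.7663111594425
0.148 8 166.17126553118092 171.22002415646799 168.4224050307834
0.155 6 165.31474928167222 171.4494556000714 168.4311193036206
0.162 0 0 0 0
white 23 166.5574796003816 0.13171796479282938 0.15662027625706668 0.08153057901372275
side 259 165.801315017507
0.127 1 167.40588117498027 167.40588117498027 167.40588117498027
0.134 4 167.50916410882118 169.75800678786536 168.3592896932323
0.141 7 166.83187988982044 169.5448849619644 168.33121774210966
0.148 12 165.3543068921474 168.36366897384642 166.8491222526334
0.155 3 167.14847904395552 168.2588661990621 167.54599523345817
0.162 0 0 0 0
white 65 168.32790576720984 0.12773793558692878 0.15603792192728105 0.08031108485223186
```

```bash
cat >> h.py <<'E'
def rows(targets,ref=None):
    # targets: list of (x,y,z,yaw_deg,nrows) from current pose; prints rows in tool axes (cm, rad)
    s=state(); p=s['tool_pos'].copy(); yaw=s['orientation'][2]
    if ref is not None: p=np.array(ref[:3]);yaw=np.radians(ref[3])
    X=np.array([np.cos(yaw),np.sin(yaw),0]);Y=np.array([np.sin(yaw),-np.cos(yaw),0]);Z=np.array([0,0,-1.])
    out=[];pp=p.copy();py=np.degrees(yaw)
    for x,y,z,w,n in targets:
        t=np.array([x,y,z])
        for i in range(1,n+1):
            q=pp+(t-pp)*i/n; ww=py+(w-py)*i/n; d=q-p
            out.append([round(float(d@X)*100,1),round(float(d@Y)*100,1),round(float(d@Z)*100,1),round(float(-(np.radians(ww)-yaw)),2)])
        pp=t;py=w
    print(out); return out
def rep():
    s=state(); print(round(s['time'],2),np.round(s['tool_pos'],4),np.round(np.degrees(s['orientation']),1),'F',np.round(s['wrist_force'],1),'w',round(s['gripper_width'],4),'q',np.round(s['q'],2))
E
python3 - <<'E'
from h import *
rep(); rows([(.50,-.30,.24,40,8)]); rows([(.60,.14,.24,85,8)],(.5,-.3,.24,40))
E
```

```text
0.9 [ 0.1505 -0.658   0.2314] [180.   -0.   12.9] F [1.5 0.1 0.6] w 0.0856 q [ 1.32  0.47 -0.05  1.53  0.02  1.14 -0.08]
[[5.3, -3.4, -0.1, -0.06], [10.5, -6.8, -0.2, -0.12], [15.8, -10.2, -0.3, -0.18], [21.0, -13.6, -0.4, -0.24], [26.3, -16.9, -0.5, -0.3], [31.5, -20.3, -0.6, -0.36], [36.8, -23.7, -0.8, -0.41], [42.1, -27.1, -0.9, -0.47]]
[[4.5, -3.4, 0.0, -0.1], [9.0, -6.8, 0.0, -0.2], [13.5, -10.2, 0.0, -0.29], [18.0, -13.6, 0.0, -0.39], [22.5, -17.0, 0.0, -0.49], [27.0, -20.5, 0.0, -0.59], [31.5, -23.9, 0.0, -0.69], [35.9, -27.3, 0.0, -0.79]]
```

Call:
servo_tool([
  [[5.3,-3.4,-0.1,-0.06],[10.5,-6.8,-0.2,-0.12],[15.8,-10.2,-0.3,-0.18],[21.0,-13.6,-0.4,-0.24],[26.3,-16.9,-0.5,-0.3],[31.5,-20.3,-0.6,-0.36],[36.8,-23.7,-0.8,-0.41],[42.1,-27.1,-0.9,-0.47]],
], gripper=-0.05, squeeze=20)

```text
time: 1.9
tool_pos: [0.5011, -0.2994, 0.2408]
orientation: [3.14, -0.0, 0.696]
wrist_force: [1.1, -1.0, 0.2]
gripper_width: 0.0407
```

Run:
```python
from h import *
rep(); rows([(.60,.14,.24,85,8)])
```

```text
1.9 [ 0.5011 -0.2994  0.2408] [179.9  -0.   39.9] F [ 1.1 -1.   0.2] w 0.0407 q [ 0.72  0.33 -0.33  1.73  0.12  1.1  -0.52]
[[4.5, -3.4, 0.0, -0.1], [8.9, -6.8, 0.0, -0.2], [13.4, -10.3, 0.0, -0.3], [17.9, -13.7, 0.0, -0.39], [22.4, -17.1, 0.1, -0.49], [26.8, -20.5, 0.1, -0.59], [31.3, -23.9, 0.1, -0.69], [35.8, -27.4, 0.1, -0.79]]
```

Call:
servo_tool([
  [[4.5,-3.4,0.0,-0.1],[8.9,-6.8,0.0,-0.2],[13.4,-10.3,0.0,-0.3],[17.9,-13.7,0.0,-0.39],[22.4,-17.1,0.1,-0.49],[26.8,-20.5,0.1,-0.59],[31.3,-23.9,0.1,-0.69],[35.8,-27.4,0.1,-0.79]],
])

```text
time: 2.9
tool_pos: [0.5999, 0.1404, 0.2395]
orientation: [3.141, 0.0, 1.487]
wrist_force: [0.7, -0.6, 0.0]
gripper_width: 0.0406
```

Run:
```python
from h import *
rep(); rows([(.612,.2605,.20,88,3),(.612,.2605,.105,88,4),(.612,.2605,.100,88,1)])
```

```text
2.9 [0.5999 0.1404 0.2395] [180.    0.   85.2] F [ 0.7 -0.6  0. ] w 0.0406 q [ 0.16  0.44 -0.63  1.64  0.28  1.15 -0.62]
[[4.0, 0.1, 1.3, -0.02], [8.0, 0.1, 2.6, -0.03], [12.1, 0.2, 4.0, -0.05], [12.1, 0.2, 6.3, -0.05], [12.1, 0.2, 8.7, -0.05], [12.1, 0.2, 11.1, -0.05], [12.1, 0.2, 13.5, -0.05], [12.1, 0.2, 14.0, -0.05]]
```

Call:
servo_tool([
  [[4.0,0.1,1.3,-0.02],[8.0,0.1,2.6,-0.03],[12.1,0.2,4.0,-0.05],[12.1,0.2,6.3,-0.05],[12.1,0.2,8.7,-0.05],[12.1,0.2,11.1,-0.05],[12.1,0.2,13.5,-0.05],[12.1,0.2,14.0,-0.05]],
])

```text
time: 3.9
tool_pos: [0.611, 0.2585, 0.0975]
orientation: [-3.139, 0.002, 1.535]
wrist_force: [-0.4, 1.0, -0.2]
gripper_width: 0.0402
```

Call:
servo_tool([
  [[0,0,0,0],[0,0,0,0],[0,0,0,0],[0,0,0,0]],
], gripper=-0.55)

```text
time: 4.4
tool_pos: [0.6124, 0.2596, 0.1001]
orientation: [3.14, -0.001, 1.535]
wrist_force: [1.2, 0.1, 0.2]
gripper_width: 0.0188
```

Run:
```python
from h import *
rep()
h=np.array([.608,.1508])
def arc(a0,a1,n,ref=None):
    T=[]
    for i in range(1,n+1):
        a=a0+(a1-a0)*i/n; r=np.radians(a); T.append((h[0]+.1098*np.cos(r),h[1]+.1098*np.sin(r),.1,a,1))
    rows(T,ref)
arc(88,130,8)
c=snap('side','pics/s1.png')
```

```text
4.4 [0.6124 0.2596 0.1001] [179.9  -0.   87.9] F [1.2 0.1 0.2] w 0.0188 q [-0.07  0.65 -0.58  1.65  0.42  0.96 -0.84]
[[0.0, -1.1, 0.0, -0.09], [-0.1, -2.1, 0.0, -0.18], [-0.3, -3.0, 0.0, -0.28], [-0.6, -4.0, 0.0, -0.37], [-1.0, -4.9, 0.0, -0.46], [-1.5, -5.8, 0.0, -0.55], [-2.1, -6.6, 0.0, -0.64], [-2.7, -7.4, 0.0, -0.73]]
```

View pics/s1.png

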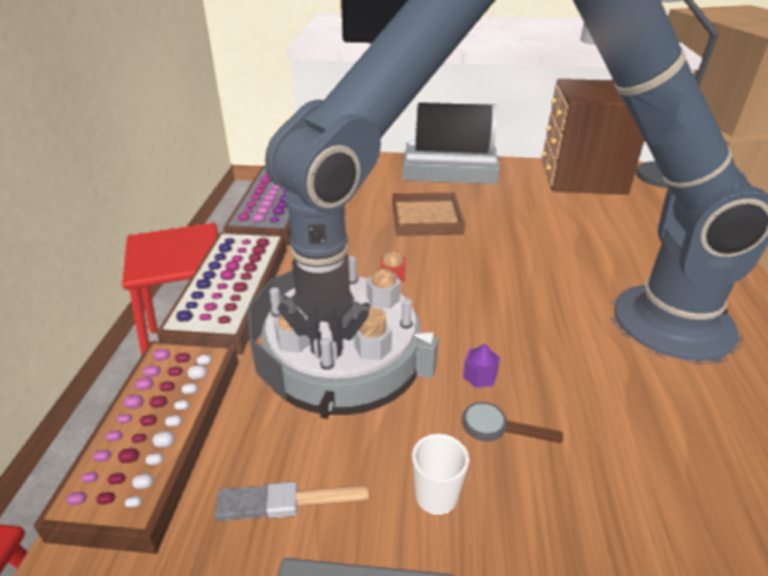

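Run:
```python
from h import *
s=load('side'); cv2.imwrite('pics/s1c.png',cv2.resize(s['img'][170:270,170:280],(770,700)[:2] if 0 else (660,600),interpolation=cv2.INTER_CUBIC)[:,:,::-1])
```

```text
(no output)
```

View pics/s1c.png

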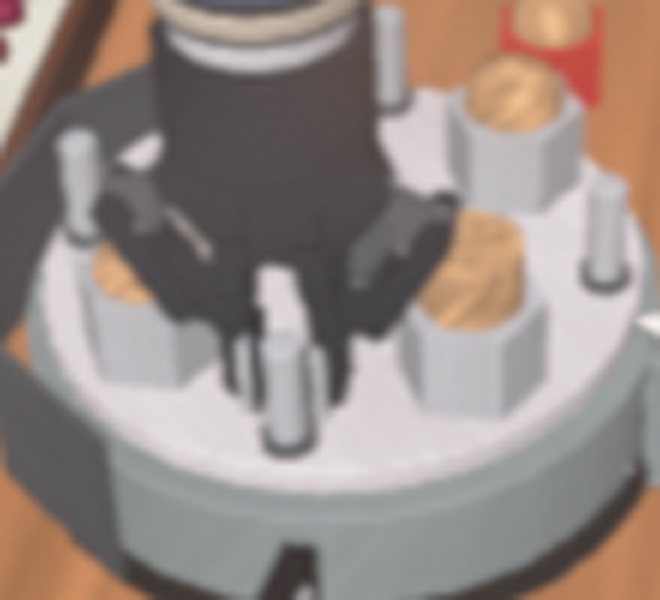

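The pads cage the left post, seen at about (285,400) in the crop. I'll start the arc.

Call:
servo_tool([
  [[0.0,-1.1,0.0,-0.09],[-0.1,-2.1,0.0,-0.18],[-0.3,-3.0,0.0,-0.28],[-0.6,-4.0,0.0,-0.37],[-1.0,-4.9,0.0,-0.46],[-1.5,-5.8,0.0,-0.55],[-2.1,-6.6,0.0,-0.64],[-2.7,-7.4,0.0,-0.73]],
])

```text
time: 5.45
tool_pos: [0.5395, 0.2363, 0.0999]
orientation: [3.134, 0.0, 2.267]
wrist_force: [3.9, 0.3, -1.4]
gripper_width: 0.0196
```

```bash
cat >> h.py <<'E'
H=np.array([.608,.1508])
def arc(a0,a1,n,ref=None):
    T=[]
    for i in range(1,n+1):
        a=a0+(a1-a0)*i/n; r=np.radians(a); T.append((H[0]+.1098*np.cos(r),H[1]+.1098*np.sin(r),.1,a,1))
    rows(T,ref)
E
python3 - <<'E'
from h import *
rep(); arc(130,172,8)
r=np.radians(130);print(H+.1098*np.array([np.cos(r),np.sin(r)]))
E
```

```text
5.45 [0.5395 0.2363 0.0999] [179.6   0.  129.9] F [ 3.9  0.3 -1.4] w 0.0196 q [ 0.09  0.6  -0.79  1.84  0.53  0.91 -0.25]
[[-0.0, -1.3, -0.0, -0.09], [-0.2, -2.3, -0.0, -0.18], [-0.4, -3.2, -0.0, -0.28], [-0.7, -4.2, -0.0, -0.37], [-1.1, -5.1, -0.0, -0.46], [-1.6, -6.0, -0.0, -0.55], [-2.2, -6.8, -0.0, -0.64], [-2.8, -7.6, -0.0, -0.73]]
[0.53742192 0.23491168]
```

Call:
servo_tool([
  [[0.0,-1.1,0.0,-0.09],[-0.1,-2.1,0.0,-0.18],[-0.3,-3.0,0.0,-0.28],[-0.6,-4.0,0.0,-0.37],[-1.0,-4.9,0.0,-0.46],[-1.5,-5.8,0.0,-0.55],[-2.1,-6.6,0.0,-0.64],[-2.7,-7.4,0.0,-0.73]],
])

```text
time: 6.45
tool_pos: [0.4973, 0.167, 0.0995]
orientation: [3.141, 0.001, 2.998]
wrist_force: [0.4, 0.5, 0.7]
gripper_width: 0.0191
```

Run:
```python
from h import *
rep(); arc(172,211,8)
r=np.radians(172);print(H+.1098*np.array([np.cos(r),np.sin(r)]))
```

```text
6.45 [0.4973 0.167  0.0995] [180.    0.  171.8] F [0.4 0.5 0.7] w 0.0191 q [ 0.34  0.59 -0.99  1.98  0.63  0.92  0.45]
[[-0.3, -1.0, -0.0, -0.09], [-0.4, -1.9, -0.0, -0.17], [-0.6, -2.8, -0.0, -0.26], [-0.9, -3.7, -0.0, -0.34], [-1.2, -4.6, -0.0, -0.43], [-1.6, -5.4, -0.0, -0.51], [-2.1, -6.2, -0.0, -0.6], [-2.7, -7.0, -0.0, -0.68]]
[0.49926857 0.16608121]
```

Call:
servo_tool([
  [[-0.3,-1.0,0.0,-0.09],[-0.4,-2.0,0.0,-0.18],[-0.6,-3.0,0.0,-0.27],[-0.9,-3.9,0.0,-0.36],[-1.3,-4.8,0.0,-0.45],[-1.7,-5.7,0.0,-0.54],[-2.3,-6.5,0.0,-0.63],[-2.9,-7.3,0.0,-0.72]],
])

```text
time: 7.45
tool_pos: [0.5128, 0.0948, 0.0994]
orientation: [3.135, 0.002, -2.561]
wrist_force: [-1.5, 3.1, -1.2]
gripper_width: 0.0192
```

Call:
servo_tool([
  [[0,0,0,0],[0,0,0,0],[0,0,0,0]],
], gripper=-0.15)

```text
time: 7.82
tool_pos: [0.5154, 0.0904, 0.0995]
orientation: [-3.141, 0.0, -2.569]
wrist_force: [-0.1, -0.1, 0.5]
gripper_width: 0.036
```

Call:
servo_tool([
  [[0,0,-3,0],[0,0,-7,0],[0,0,-12,0],[-1,3,-16,0],[-1,9,-16,0],[-1,14,-16,0],[-1,20,-16,0]],
])

```text
time: 8.7
tool_pos: [0.4147, 0.2647, 0.2595]
orientation: [-3.14, 0.001, -2.571]
wrist_force: [0.3, 1.0, 0.2]
gripper_width: 0.0362
```

Run:
```python
from h import *
rep()
c=snap('top','pics/t2.png'); snap('side','pics/s2.png')
for n in('top','side'):
    c=load(n);P=cloud(c)
    m=(P[...,2]>.122)&(P[...,2]<.17)&(np.hypot(P[...,0]-.605,P[...,1]-.155)<.13)
    k,l,st,ce=cv2.connectedComponentsWithStats(m.astype(np.uint8))
    for i in range(1,k):
        Q=P[l==i]; 
        if len(Q)>3:
            t=Q[Q[:,2]>Q[:,2].max()-.006].mean(0); d=t[:2]-H; print(n,len(Q),t.round(4),round(Q[:,2].max(),3),np.hypot(*d).round(4),np.degrees(np.arctan2(d[1],d[0]))%360,ce[i])
```

```text
8.7 [0.4147 0.2647 0.2595] [-1.799e+02  1.000e-01 -1.473e+02] F [0.3 1.  0.2] w 0.0362 q [ 0.39  0.42 -1.32  1.87  0.44  1.19  1.06]
top 205 [0.6958 0.1331 0.1408] 0.145 0.0896 348.6195621623737 [230.86341463 134.52195122]
top 27 [0.6997 0.2108 0.1299] 0.133 0.1095 33.18068935794242 [201.92592593 131.59259259]
top 30 [0.6691 0.0589 0.1292] 0.133 0.1104 303.62828202403523 [257.3        144.83333333]
top 8 [0.6402 0.2258 0.1234] 0.125 0.0816 66.7938800138856 [195.    152.875]
top 54 [0.6262 0.2383 0.1482] 0.151 0.0893 78.22246197100814 [189.12962963 156.01851852]
top 5 [0.6154 0.2455 0.1231] 0.125 0.095 85.54850929255511 [187.  161.4]
top 232 [0.5898 0.0619 0.1465] 0.151 0.0908 258.4400197526069 [254.56465517 171.89655172]
top 30 [0.5473 0.2427 0.1313] 0.135 0.1101 123.42400660073397 [185.83333333 185.4       ]
top 210 [0.52   0.1685 0.1485] 0.152 0.0898 168.63752801796875 [212.97142857 196.98571429]
top 29 [0.5158 0.0909 0.13  ] 0.134 0.1099 213.04525577169034 [242.68965517 199.51724138]
side 235 [0.5903 0.0635 0.1465] 0.149 0.089 258.55288029096596 [238.39148936 175.71914894]
side 31 [0.6688 0.0594 0.1295] 0.131 0.1097 303.62852342217786 [209.58064516 175.74193548]
side 31 [0.5169 0.0915 0.1296] 0.132 0.1087 213.06942249249198 [265.67741935 185.90322581]
side 180 [0.6955 0.1343 0.1392] 0.143 0.089 349.29120378629887 [192.92222222 191.64444444]
side 202 [0.5206 0.17   0.1493] 0.152 0.0895 167.59512701601352 [261.74752475 205.11881188]
side 41 [0.6997 0.2123 0.1302] 0.133 0.1104 33.86577393240108 [183.95121951 211.73170732]
side 105 [0.6266 0.2395 0.148 ] 0.15 0.0906 78.17978121824386 [212.4952381  218.47619048]
side 41 [0.5481 0.2435 0.1302] 0.134 0.1104 122.88387496297364 [246.92682927 224.73170732]
```

View pics/t2.png

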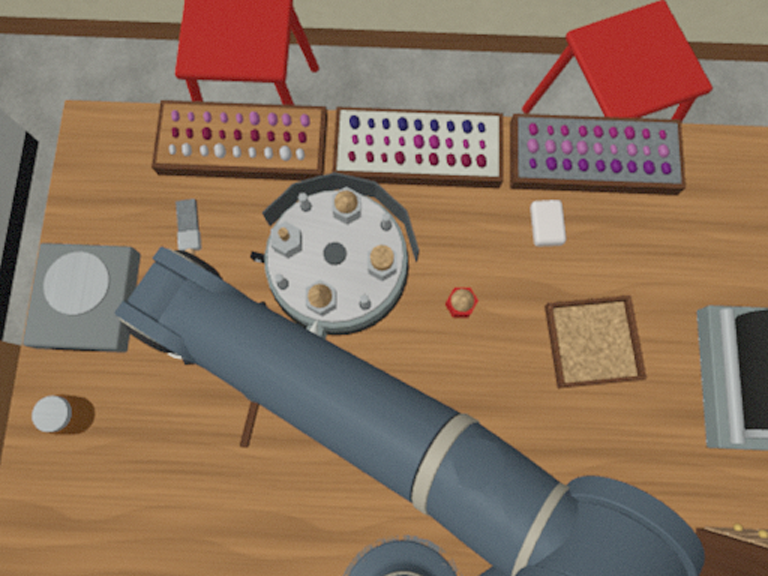

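Run:
```python
from h import *
c0=H+.09*np.array([np.cos(np.radians(168.3)),np.sin(np.radians(168.3))]); print(c0)
for n in('top','side'):
    c=load(n);P=cloud(c); d=P[...,:2]-c0
    m=(abs(P[...,2]-.12)<.004)&(np.hypot(d[...,0],d[...,1])<.04); Q=P[m][:,:2]
    print(n,m.sum(),Q.mean(0))
    best=[]
    for th in np.arange(0,60,1.):
        # distance of hex metric: points should lie inside; boundary tight
        for dx in np.arange(-.004,.0041,.001):
            for dy in np.arange(-.004,.0041,.001):
                q=Q-c0-[dx,dy]; mm=np.max([abs(q@[np.cos(np.radians(th+k)),np.sin(np.radians(th+k))]) for k in(0,60,120)],0)
                best.append((np.sum(np.maximum(mm-.026,0)),th,dx,dy))
    best.sort(); print(np.array(best[:8]).round(4)); B=np.array(best[:60]); print(np.median(B[:,1]),B[:,2:].mean(0))
    v,u=np.where(m); 
    u0,v0=int(u.mean()),int(v.mean()); a=c['img'][v0-28:v0+28,u0-28:u0+28]; cv2.imwrite('pics/c_%s.png'%n,cv2.resize(a,(560,560),interpolation=cv2.INTER_CUBIC)[:,:,::-1]); print(u0,v0)
```

```text
[0.51986995 0.16905086]
top 145 [0.51888073 0.16694102]
[[ 2.0e-03  3.2e+01  1.0e-03 -1.0e-03]
 [ 2.2e-03  3.3e+01  1.0e-03 -1.0e-03]
 [ 2.3e-03  3.3e+01  0.0e+00  0.0e+00]
 [ 2.4e-03  3.4e+01  1.0e-03 -1.0e-03]
 [ 2.5e-03  3.4e+01  0.0e+00 -1.0e-03]
 [ 2.6e-03  3.3e+01  0.0e+00 -1.0e-03]
 [ 2.6e-03  3.5e+01  1.0e-03 -1.0e-03]
 [ 2.6e-03  3.2e+01  0.0e+00 -1.0e-03]]
34.0 [ 0.00051667 -0.0008    ]
213 197
side 133 [0.52059912 0.18016401]
[[4.5e-03 3.4e+01 1.0e-03 0.0e+00]
 [4.5e-03 3.5e+01 1.0e-03 0.0e+00]
 [4.6e-03 3.3e+01 1.0e-03 0.0e+00]
 [4.7e-03 3.6e+01 1.0e-03 0.0e+00]
 [4.9e-03 3.2e+01 1.0e-03 0.0e+00]
 [5.0e-03 3.7e+01 1.0e-03 0.0e+00]
 [5.4e-03 3.1e+01 1.0e-03 0.0e+00]
 [5.6e-03 3.8e+01 1.0e-03 0.0e+00]]
35.0 [0.00073333 0.0002    ]
261 210
```

View pics/c_top.png

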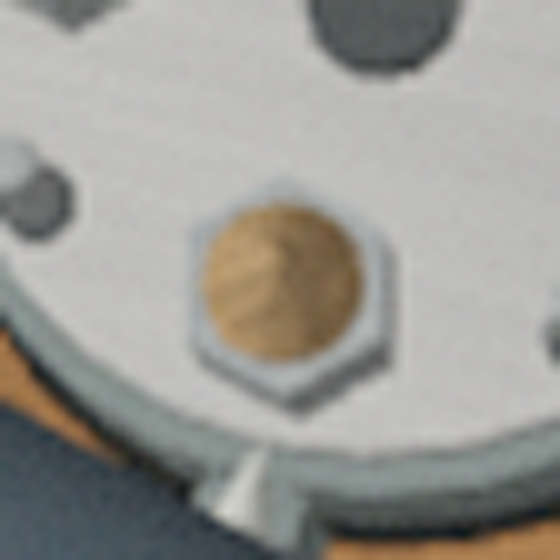

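View pics/c_side.png

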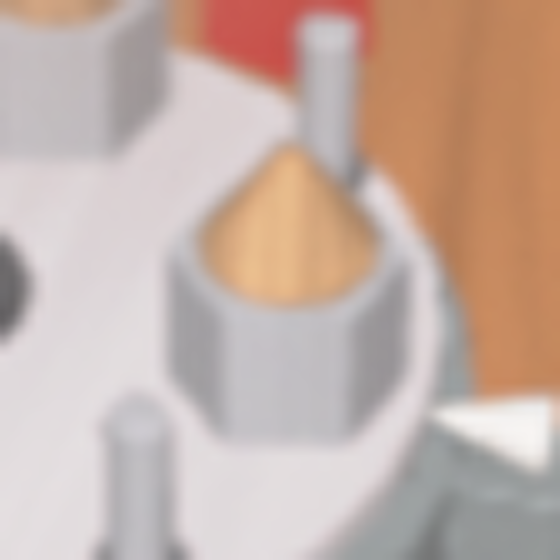

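Run:
```python
from h import *
s=state()
rows([(.52,.169,.23,123.5,8)],(*s['tool_pos'],212.7))
```

```text
[[-0.5, -1.8, 0.4, 0.19], [-1.0, -3.6, 0.8, 0.39], [-1.4, -5.4, 1.2, 0.58], [-1.9, -7.2, 1.5, 0.78], [-2.4, -9.0, 1.9, 0.97], [-2.9, -10.8, 2.3, 1.17], [-3.3, -12.6, 2.7, 1.36], [-3.8, -14.4, 3.1, 1.56]]
```

Call:
servo_tool([
  [[-0.5,-1.8,0.4,0.18],[-1.0,-3.6,0.8,0.36],[-1.4,-5.4,1.2,0.54],[-1.9,-7.2,1.5,0.72],[-2.4,-9.0,1.9,0.9],[-2.9,-10.8,2.3,1.08],[-3.3,-12.6,2.7,1.26],[-3.8,-14.4,3.1,1.44]],
], gripper=0.65)

```text
time: 9.8
tool_pos: [0.5256, 0.1628, 0.2283]
orientation: [-3.141, 0.001, 2.268]
wrist_force: [-0.1, -0.3, -0.7]
gripper_width: 0.0705
```

Run:
```python
from h import *
rep(); y=np.degrees(state()['orientation'][2])
rows([(.52,.169,.19,123.5,2),(.52,.169,.085,123.5,5),(.52,.169,.085,123.5,1)])
```

```text
9.8 [0.5256 0.1628 0.2283] [-180.    0.  130.] F [-0.1 -0.3 -0.7] w 0.0705 q [ 0.3   0.39 -0.87  1.8   0.34  1.1   0.01]
[[0.4, -0.0, 1.9, 0.06], [0.8, -0.0, 3.8, 0.11], [0.8, -0.0, 5.9, 0.11], [0.8, -0.0, 8.0, 0.11], [0.8, -0.0, 10.1, 0.11], [0.8, -0.0, 12.2, 0.11], [0.8, -0.0, 14.3, 0.11], [0.8, -0.0, 14.3, 0.11]]
```

Call:
servo_tool([
  [[0.4,0.0,1.9,0.06],[0.8,0.0,3.8,0.11],[0.8,0.0,3.8,0.11],[0.8,0.0,3.8,0.11]],
])

```text
time: 10.3
tool_pos: [0.5205, 0.1698, 0.1911]
orientation: [3.14, 0.001, 2.165]
wrist_force: [-0.2, -0.5, 0.2]
gripper_width: 0.0705
```

Run:
```python
from h import *
rep()
rows([(.52,.169,.085,123.5,5)])
```

```text
10.3 [0.5205 0.1698 0.1911] [179.9   0.  124.1] F [-0.2 -0.5  0.2] w 0.0705 q [ 0.25  0.42 -0.83  1.85  0.36  1.03 -0.13]
[[-0.0, -0.0, 2.1, 0.0], [-0.0, -0.0, 4.2, 0.0], [-0.0, -0.1, 6.4, 0.01], [-0.0, -0.1, 8.5, 0.01], [-0.0, -0.1, 10.6, 0.01]]
```

Call:
servo_tool([
  [[0,0,2.1,0.01],[0,0,4.2,0.01],[0,0,6.4,0.01],[0,0,8.5,0.01],[0,0,10.0,0.01],[0,0,10.6,0.01],[0,0,10.6,0.01]],
])

```text
time: 11.18
tool_pos: [0.5203, 0.1698, 0.0845]
orientation: [3.141, 0.0, 2.155]
wrist_force: [-0.1, 0.9, 0.2]
gripper_width: 0.0708
```

Call:
servo_tool([
  [[0,0,0,0],[0,0,0,0],[0,0,0,0],[0,0,0,0],[0,0,0,0]],
], gripper=-0.2, squeeze=30)

```text
time: 11.8
tool_pos: [0.5205, 0.1699, 0.0852]
orientation: [3.141, 0.001, 2.155]
wrist_force: [-1.3, -0.3, 5.6]
gripper_width: 0.0516
```

Run:
```python
from h import *
rep();print(state()['ft_torque'])
s=load('side'); s=snap('side','pics/s3.png'); cv2.imwrite('pics/s3c.png',cv2.resize(s['img'][150:270,190:320],(650,600),interpolation=cv2.INTER_CUBIC)[:,:,::-1])
```

```text
11.8 [0.5205 0.1699 0.0852] [179.9   0.  123.5] F [-1.3 -0.3  5.6] w 0.0516 q [ 0.17  0.55 -0.74  1.94  0.5   0.83 -0.26]
[-0.16739138  0.34025618 -0.03651793]
```

View pics/s3c.png

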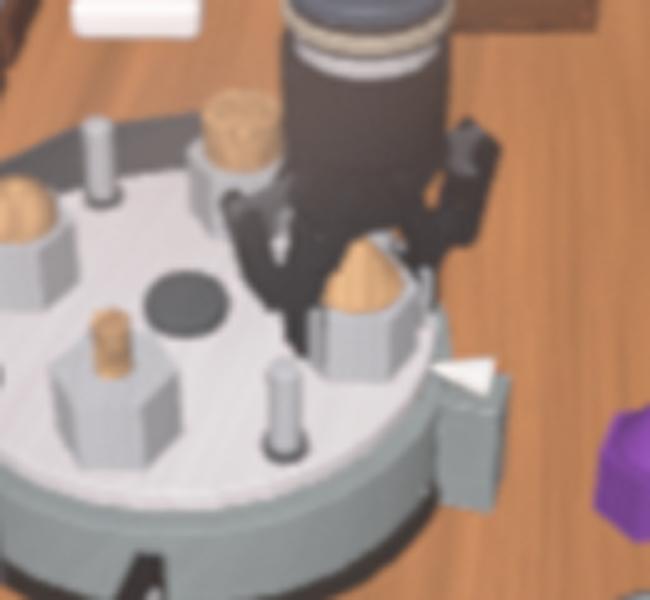

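Call:
servo_tool([
  [[0,0,0,-0.15],[0,0,0,-0.3],[0,0,0,-0.45],[0,0,0,-0.6],[0,0,0,-0.75],[0,0,0,-0.9],[0,0,0,-1.05],[0,0,0,-1.2]],
])

```text
time: 12.85
tool_pos: [0.5204, 0.1691, 0.0852]
orientation: [-3.14, 0.0, -2.925]
wrist_force: [-1.1, -2.8, 7.0]
gripper_width: 0.0518
```

Call:
servo_tool([
  [[0,0,0,-0.04],[0,0,0,-0.08],[0,0,0,-0.11],[0,0,0,-0.11]],
])

```text
time: 13.35
tool_pos: [0.52, 0.168, 0.0852]
orientation: [-3.138, -0.002, -2.821]
wrist_force: [-4.0, -5.5, 12.0]
gripper_width: 0.0514
```

Run:
```python
from h import *
rep();print(state()['ft_torque'])
```

```text
13.35 [0.52   0.168  0.0852] [-1.798e+02 -1.000e-01 -1.616e+02] F [-4.  -5.5 12. ] w 0.0514 q [ 0.36  0.69 -1.05  1.93  0.73  0.97  0.85]
[-0.85125837  0.7604203  -0.33408401]
```

Call:
servo_tool([
  [[0,0,-0.2,0.01],[0,0,-0.4,0.01],[0,0,-0.6,0.01],[0,0,-0.6,0.01]],
])

```text
time: 13.85
tool_pos: [0.5194, 0.1682, 0.0896]
orientation: [-3.139, -0.003, -2.829]
wrist_force: [-0.7, -6.3, -3.9]
gripper_width: 0.0517
```

Run:
```python
from h import *
rep();print(state()['ft_torque'])
s=snap('side','pics/s4.png'); cv2.imwrite('pics/s4c.png',cv2.resize(s['img'][150:270,190:320],(650,600),interpolation=cv2.INTER_CUBIC)[:,:,::-1])
```

```text
13.85 [0.5194 0.1682 0.0896] [-179.9   -0.2 -162.1] F [-0.7 -6.3 -3.9] w 0.0517 q [ 0.37  0.68 -1.05  1.93  0.72  0.97  0.85]
[-1.10428087  0.33997133 -0.12245632]
```

View pics/s4c.png

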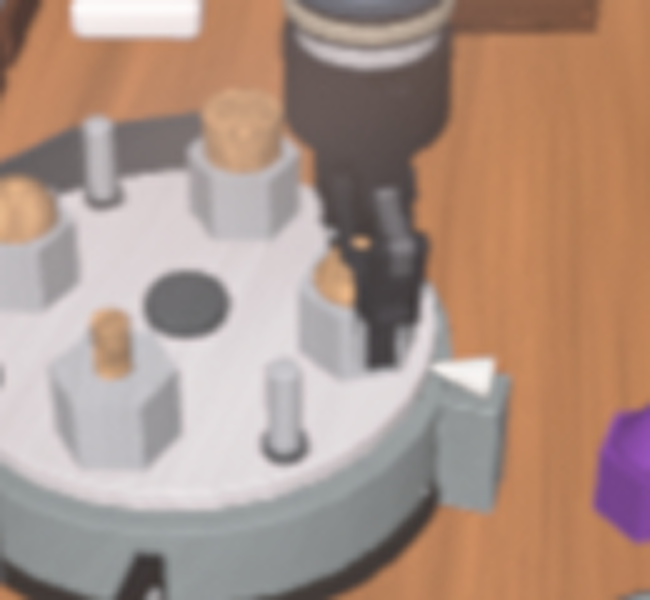

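Call:
servo_tool([
  [[0,0,-0.2,0],[0,0,-0.4,0],[0,0,-0.6,0],[0,0,-0.6,0]],
])

```text
time: 14.4
tool_pos: [0.5201, 0.1701, 0.0967]
orientation: [3.141, 0.001, -2.828]
wrist_force: [-1.1, -3.1, -3.4]
gripper_width: 0.0516
```

Run:
```python
from h import *
rep();print(state()['ft_torque'])
s=snap('side','pics/s5.png'); cv2.imwrite('pics/s5c.png',cv2.resize(s['img'][150:270,190:320],(650,600),interpolation=cv2.INTER_CUBIC)[:,:,::-1])
```

```text
14.4 [0.5201 0.1701 0.0967] [ 180.    0. -162.] F [-1.1 -3.1 -3.4] w 0.0516 q [ 0.37  0.67 -1.06  1.93  0.71  0.98  0.86]
[-0.81758064  0.38990409  0.05781918]
```

View pics/s5c.png

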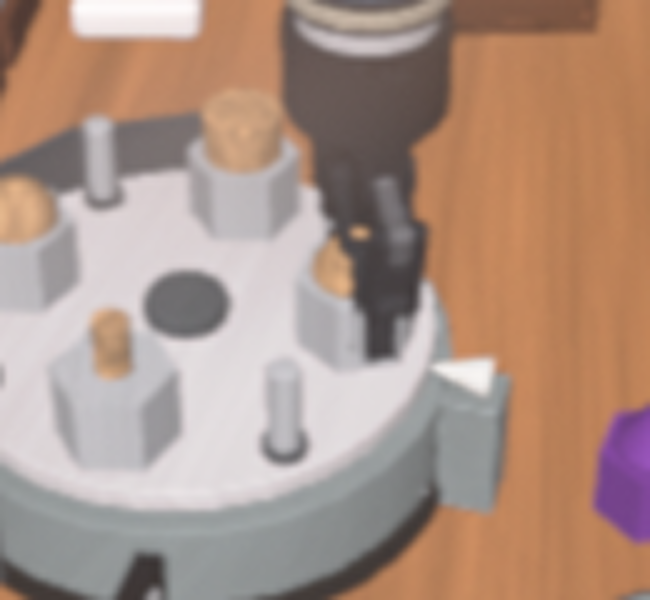

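The head is rising freely, so I'll keep lifting straight up.

Call:
servo_tool([
  [[0,0,-0.5,0],[0,0,-1.0,0],[0,0,-1.5,0],[0,0,-2.0,0],[0,0,-2.8,0],[0,0,-4.5,0],[0,0,-7.5,0],[0,0,-10.5,0]],
])

```text
time: 15.45
tool_pos: [0.52, 0.17, 0.2031]
orientation: [3.141, 0.001, -2.828]
wrist_force: [-0.1, 0.5, -2.3]
gripper_width: 0.0516
```

Run:
```python
from h import *
rep();print(state()['ft_torque'])
s=snap('side','pics/s6.png')
```

```text
15.45 [0.52   0.17   0.2031] [ 180.    0. -162.] F [-0.1  0.5 -2.3] w 0.0516 q [ 0.47  0.56 -1.18  1.83  0.57  1.15  0.97]
[-0.00849717 -0.04832569 -0.01648626]
```

View pics/s6.png

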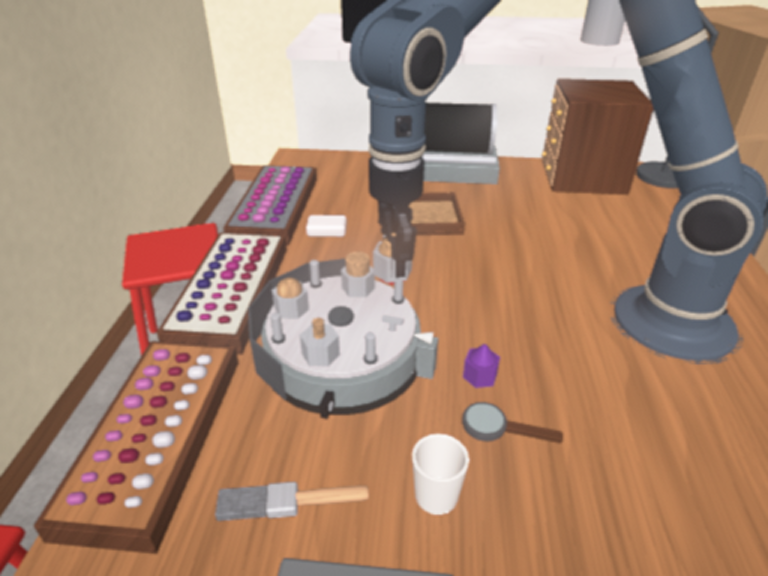

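Run:
```python
from h import *
s=state()
rows([(.50,-.087,.215,148,6)],(*s['tool_pos'],198));rows([(.476,-.345,.215,98,6)],(.5,-.087,.215,148))
```

```text
[[1.7, -4.0, -0.1, 0.15], [3.4, -8.0, -0.3, 0.29], [5.0, -12.0, -0.4, 0.44], [6.7, -16.0, -0.5, 0.58], [8.4, -19.9, -0.7, 0.73], [10.1, -23.9, -0.8, 0.87]]
[[-1.9, -3.9, 0.0, 0.15], [-3.9, -7.7, 0.0, 0.29], [-5.8, -11.6, 0.0, 0.44], [-7.8, -15.4, 0.0, 0.58], [-9.7, -19.3, 0.0, 0.73], [-11.6, -23.2, 0.0, 0.87]]
```

Call:
servo_tool([
  [[1.7,-4.0,-0.1,0.15],[3.4,-8.0,-0.3,0.29],[5.0,-12.0,-0.4,0.44],[6.7,-16.0,-0.5,0.58],[8.4,-19.9,-0.7,0.73],[10.1,-23.9,-0.8,0.87]],
])

```text
time: 16.25
tool_pos: [0.4975, -0.0899, 0.2099]
orientation: [3.141, 0.001, 2.581]
wrist_force: [0.3, 0.3, -3.0]
gripper_width: 0.0515
```

Call:
servo_tool([
  [[-1.9,-3.9,0.0,0.15],[-3.9,-7.7,0.0,0.29],[-5.8,-11.6,0.0,0.44],[-7.8,-15.4,0.0,0.58],[-9.7,-19.3,0.0,0.73],[-11.6,-23.2,0.0,0.87],[-11.6,-23.2,0.0,0.87],[-11.6,-23.2,0.0,0.87]],
])

```text
time: 17.25
tool_pos: [0.4738, -0.3461, 0.2094]
orientation: [3.141, -0.001, 1.716]
wrist_force: [0.6, 0.0, -2.8]
gripper_width: 0.0515
```

Run:
```python
from h import *
rep();print(state()['ft_torque'])
s=snap('side','pics/s7.png')
P=cloud(s); m=(P[...,2]>.19)&(P[...,2]<.27)&(np.hypot(P[...,0]-.476,P[...,1]+.345)<.06)
v,u=np.where(m);print(u.min(),u.max(),v.min(),v.max())
cv2.imwrite('pics/s7c.png',cv2.resize(s['img'][30:170,230:350],(515,600),interpolation=cv2.INTER_CUBIC)[:,:,::-1])
t=s['tool_pos'] if 'tool_pos' in s else state()['tool_pos']
rows([(.476,-.345,.06,98,5),(.476,-.345,.02,98,3)])
```

```text
17.25 [ 0.4738 -0.3461  0.2094] [ 1.80e+02 -1.00e-01  9.83e+01] F [ 0.6  0.  -2.8] w 0.0515 q [ 1.11  0.44 -0.74  1.74  0.33  1.08  0.41]
[ 0.11600568 -0.00590765  0.06425617]
273 306 73 95
[[0.0, 0.0, 3.0, 0.0], [0.0, 0.1, 6.0, 0.0], [0.0, 0.1, 9.0, 0.0], [0.0, 0.2, 12.0, 0.01], [0.0, 0.2, 15.0, 0.01], [0.0, 0.2, 16.3, 0.01], [0.0, 0.2, 17.6, 0.01], [0.0, 0.2, 19.0, 0.01]]
```

View pics/s7c.png

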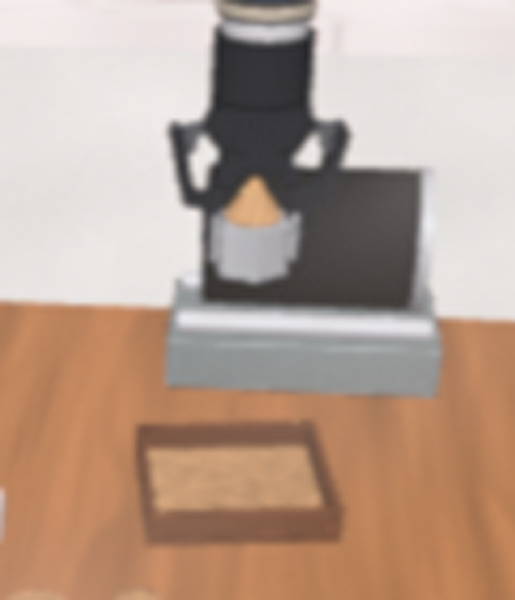

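Call:
servo_tool([
  [[0,0,3.0,0],[0,0,6.5,0],[0,0,10,0],[0,0,13,0],[0,0,15.5,0],[0.1,0.2,17.2,0.01],[0.1,0.2,18.3,0.01],[0.1,0.2,18.5,0.01]],
])

```text
time: 18.3
tool_pos: [0.4755, -0.3454, 0.0241]
orientation: [-3.141, -0.0, 1.706]
wrist_force: [-0.0, -0.2, -3.2]
gripper_width: 0.0519
```

Call:
servo_tool([
  [[0,0,0.15,0],[0,0,0.3,0],[0,0,0.5,0],[0,0,0.7,0],[0,0,0.7,0]],
])

```text
time: 18.92
tool_pos: [0.4752, -0.3458, 0.0172]
orientation: [-3.141, -0.0, 1.705]
wrist_force: [0.6, -0.1, -2.9]
gripper_width: 0.052
```

Run:
```python
from h import *
rep();print(state()['ft_torque'])
```

```text
18.93 [ 0.4752 -0.3458  0.0172] [-180.    -0.    97.7] F [ 0.6 -0.1 -2.9] w 0.052 q [ 0.99  0.67 -0.59  1.89  0.54  0.75  0.23]
[ 0.01789704 -0.01066562  0.01851153]
```

Call:
servo_tool([
  [[0,0,0.1,0],[0,0,0.2,0],[0,0,0.3,0],[0,0,0.3,0]],
])

```text
time: 19.42
tool_pos: [0.4753, -0.3458, 0.0142]
orientation: [-3.142, -0.0, 1.705]
wrist_force: [0.7, 0.8, -3.3]
gripper_width: 0.0515
```

Call:
servo_tool([
  [[0,0,0.1,0],[0,0,0.1,0]],
])

```text
time: 19.68
tool_pos: [0.4753, -0.3458, 0.0133]
orientation: [3.142, 0.0, 1.705]
wrist_force: [-0.8, 0.2, -2.5]
gripper_width: 0.0516
```

Call:
servo_tool([
  [[0,0,0.1,0],[0,0,0.1,0]],
])

```text
time: 19.92
tool_pos: [0.4754, -0.3458, 0.0132]
orientation: [-3.141, 0.001, 1.705]
wrist_force: [-2.4, 1.3, 5.5]
gripper_width: 0.0517
```

Call:
servo_tool([
  [[0,0,0.1,0],[0,0,0.1,0]],
])

```text
time: 20.18
tool_pos: [0.4754, -0.3458, 0.0132]
orientation: [-3.141, 0.001, 1.705]
wrist_force: [-5.2, 1.7, 11.4]
gripper_width: 0.0515
```

The head has touched the floor. I'll take the load off, then open.

Call:
servo_tool([
  [[0,0,-0.1,0],[0,0,-0.2,0]],
])

```text
time: 20.42
tool_pos: [0.4754, -0.3458, 0.0133]
orientation: [3.141, 0.0, 1.705]
wrist_force: [-0.4, -0.8, -2.9]
gripper_width: 0.0516
```

Call:
servo_tool([
  [[0,0,0,0],[0,0,0,0],[0,0,0,0],[0,0,0,0]],
], gripper=0.6)

```text
time: 20.92
tool_pos: [0.4754, -0.3458, 0.0133]
orientation: [3.141, 0.0, 1.705]
wrist_force: [-0.2, -0.1, -1.1]
gripper_width: 0.0682
```

Call:
servo_tool([
  [[0,0,-1,0],[0,0,-3,0],[0,0,-6,0],[0,0,-10,0],[0,0,-15,0],[0,0,-20,0]],
])

```text
time: 21.68
tool_pos: [0.4754, -0.3455, 0.2165]
orientation: [3.14, 0.001, 1.705]
wrist_force: [1.0, -1.4, -1.2]
gripper_width: 0.0682
```

Call:
servo_tool([
  [[-4,0,0,0],[-9,0,0,0],[-14,0,0,0],[-19,0,0,0],[-19,0,0,0]],
])

```text
time: 22.3
tool_pos: [0.4989, -0.5388, 0.2137]
orientation: [3.141, 0.002, 1.698]
wrist_force: [-0.4, 0.2, -0.2]
gripper_width: 0.0686
```

Run:
```python
from h import *
rep()
t=snap('top','pics/t8.png');s=snap('side','pics/s8.png')
cv2.imwrite('pics/s8c.png',cv2.resize(s['img'][110:170,250:320],(700,600),interpolation=cv2.INTER_CUBIC)[:,:,::-1])
for c in(t,s):
    P=cloud(c); m=(P[...,2]>.05)&(P[...,2]<.12)&(np.hypot(P[...,0]-.476,P[...,1]+.345)<.06); Q=P[m]
    print(len(Q)); 
    if len(Q): k=Q[:,2]>Q[:,2].max()-.008; print(Q[:,2].max(),Q[k].mean(0))
    m=(P[...,2]>.122)&(P[...,2]<.17)&(np.hypot(P[...,0]-.605,P[...,1]-.155)<.13)
    k,l,st,ce=cv2.connectedComponentsWithStats(m.astype(np.uint8))
    for i in range(1,k):
        Q=P[l==i]
        if len(Q)>15:
            q=Q[Q[:,2]>Q[:,2].max()-.006].mean(0); d=q[:2]-H; print(len(Q),round(Q[:,2].max(),3),np.hypot(*d).round(4),np.degrees(np.arctan2(d[1],d[0]))%360)
```

```text
22.3 [ 0.4989 -0.5388  0.2137] [1.80e+02 1.00e-01 9.73e+01] F [-0.4  0.2 -0.2] w 0.0686 q [ 1.16  0.67 -0.66  1.36  0.41  1.25  0.6 ]
195
0.0812020785151375 [ 0.47392805 -0.34614842  0.0764836 ]
198 0.145 0.0891 348.2133798381757
30 0.133 0.1097 33.080690794852316
31 0.135 0.1097 303.4646341048441
54 0.152 0.0897 77.97243978220024
228 0.151 0.0901 258.0394799423668
30 0.136 0.1094 123.51706460769132
29 0.134 0.11 213.58989086226262
88
0.07659036432704636 [ 0.47291543 -0.34300524  0.07271173]
236 0.149 0.0887 258.5623540524113
30 0.132 0.1096 303.4096706905511
32 0.133 0.1089 212.9450502194268
181 0.143 0.09 349.1008220295349
40 0.133 0.1102 33.60918761512187
104 0.151 0.0906 78.40265904382042
42 0.132 0.1107 122.66332421249771
```

View pics/t8.png

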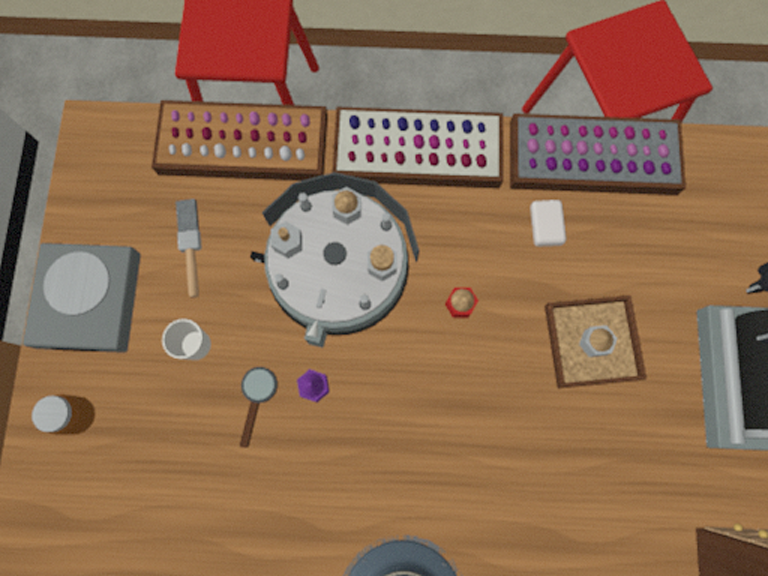

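View pics/s8.png

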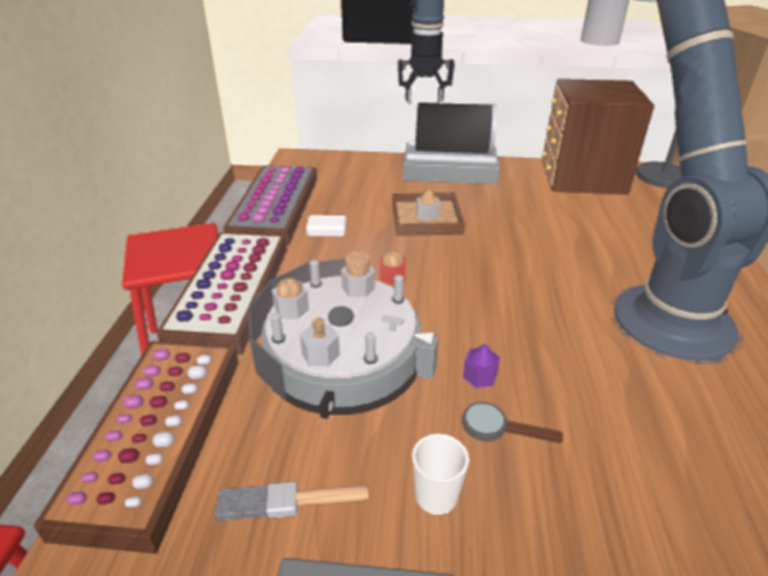

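View pics/s8c.png

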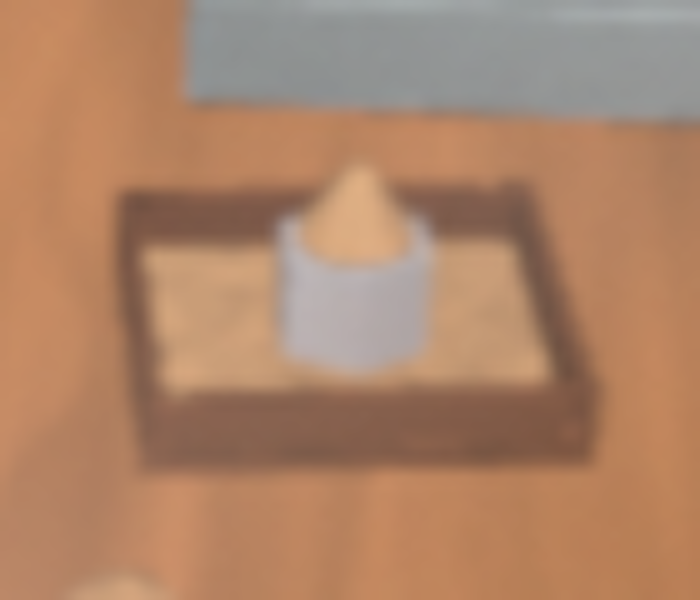

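Run:
```python
from rig import *
print(sign_off())
```

```text
the job is handed in; nothing more can be done
None
```

The cone head is off the turret and standing upright on the floor of the wooden tray. I handed the job in at about 22 s of robot time.

- **Turret:** I caged one turning post between the fingers and turned the turret about 125° counter-clockwise. The cone ended at about 168.3°, and I measured the pointer at about 168.2°. I could not observe the click itself, only that the angle matched. The turret was still in place to within about 0.5° after the head came off.
- **Unscrewing:** I gripped the collar on its flats and turned it about 75° counter-clockwise until the torque rose at the stop. It then lifted straight off, and the bare stud shows in the last picture.
- **Tray:** The head touched the floor with about 11 N pressing down. I took that load off before opening the gripper.

In the last pictures the cone stands near the tray's centre. Its tip measured 77 mm (side camera) and 81 mm (top camera) above the bench, against 78 mm expected. The other three heads are still on the turret, and the bystanders and both look-alikes look unmoved. The gripper is clear of everything, and no final check failed.

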